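# Pin the hold-down bar of the mixer cradle

### The arm

A 7-joint arm with a two-finger parallel gripper is mounted at the origin on the work surface. World frame = base frame: x ahead of the robot, y to its left, z up, the work surface at z = 0. Lengths are in mm, angles in rad, forces in N, time in s.
With the tool pointing down it reaches from about 350 to 775 mm from the base axis. Payload 3.1 kg.
Tool frame: the origin (TCP) lies between the finger pads; the fingertips stand 19 mm ahead of it and the grasp point (between the pads) is the TCP; x points along the fingers, y is the direction in which the jaws open and shut, and the axes are right-handed (so a half turn about x gives the same grasp; the last joint's range is limited). The gripper opens to 85 mm and grips with 20 to 120 N. Pads are 22 mm wide; open, the fingers measure 114 mm over their backs; the gripper's body (76 mm by 85 mm) begins 54 mm behind the grasp point. The pads swing forward as they close: fully open they stand 13 mm farther back than shut.
Start: joints at [1.204, 0.311, 0.014, 1.512, -0.004, 1.319, -0.027], TCP at [175.549, -521.248, 250.304] pointing down, gripper open.
Joint ranges: [-2.7, 2.7], [-0.3, 1.91], [-1.27, 1.3], [0.12, 2.57], [-1.44, 4.58], [0.2, 2.03], [-3.05, 3.05]. Speed limits (rad/s): [2.79, 2.79, 3.14, 3.14, 3.14, 3.14, 3.14].

### API

Orientations are given as a rotation vector (axis times angle).
In Python, from workcell import arm, eyes gives the robot as it stands.
- The arm moves only by the tool jog_arm, never from a script. Its argument "rows" is a list of rows, each an object of numbers: "x", "y", "z": the shift along the tool's x, y, z each as a share of 0.04 m, from -1 to 1; "rx", "ry", "rz": the turn, a rotation vector about the tool's x, y, z each as a share of 90 degrees, from -1 to 1. A call has 1 to 12 rows; each row shifts and turns the commanded pose from where the row before left it, along the tool's axes as they then stand; what a row does not reach is not made up. A row lasts 1/12 s, in which the tool goes at most 41.7 mm and 7.16 degrees, less where a joint would pass 70% of its speed; a pose out of reach is approached as far as the arm can. A call with a number of a shift or a turn outside -1 to 1 is refused whole. A call with a gripper value outside its range is refused whole. "gripper" is the closure, from 0 (fully open) to 1 (shut), set as the call begins (left out, the last holds). The fingers move at their own pace and stop on an object; "force" is the grip in N (left out, the last holds). Time passes only in rows, so rows that do not move let the fingers close. It gives the time, the measured TCP pose, the force and the opening at its end, in the units of the state.
- arm.sense(): the state, without advancing time (a new reading comes with each control period).
- eyes.read_camera(name): name is "scene" or "side" or "wrist"; returns a dict with "frame" (384x512x3 uint8, red, green, blue), "fov_y" (degrees; the focal length in pixels is half the picture's height over the tangent of half this angle, whatever the lens; pixels are square), "cx", "cy" (the principal point, pixels), "extrinsics" (4x4, takes a point from world to camera coordinates); the wrist camera has in their place "tool_from_camera" (4x4, takes a point from camera to tool coordinates, whose origin is the TCP and whose axes are the tool frame's). Camera axes: x right, y down, z forward; pixel columns grow to the right and rows downward; lengths in mm; the calibration is good to about 2 mm. A picture is of the moment at which its call begins: read the wrist's pose just before it. There is no depth.
- arm.job_done(): hands the job in, once; it reports no verdict.
The state is a dict: "time": time; "q": joint angles; "dq": joint speeds; "effort": joint torques, N m; "eef_pos": TCP position; "tcp_rot": TCP orientation; "force": force on the tool from outside, world axes, zero at the start; "torque": the same for the moment, N m; "opening": opening from 0.0 (shut) to 1.0 (fully open).
Only numpy, scipy, OpenCV 4.12 (cv2) and the standard library are available. Lean on these libraries where they do the work, as an engineer would, in place of code of your own. Each camera call takes 0.05 s, during which the arm holds its last target.

### The job

Lock the tub into the mixer cradle: swing the hold-down bar over the tub until its eye plate lies between the two lugs of the fork, then thread the steel hinge pin from the rack down through upper lug, eye and lower lug until its collar sits on the upper lug, and let go of it. The eye has been clamped a little off its place on the bar, so find the alignment by feel, and never force the pin: it goes through under its own weight or a light push. Leave the other things on the bench where they are.

Things in the scene. Friction and masses are not known exactly. Their poses are not given: they have to be found in the camera images.
- cradle: Grey base plate 170 (x) x 350 (y) x 14 mm, fixed, carrying a white lidded tub. Origin: centre of the underside, on the bench; z up. The bar's upright pivot axis stands at (0, +125) mm in its frame, the fork's upright bore axis at (0, -125) mm.
- fork_top (a point): Centre of the fork's upper bore at the upper lug's top, 140 mm above the bench; axes as the cradle's. Two level aluminium lugs, 40 (x) x 36 (y) x 22 mm: lower 80 to 102 mm, upper 118 to 140 mm above the bench, joined by a web on their outer (-y) side, else open. Bores in line, upper 14 mm, lower 15 mm across. The pin goes in here, straight down.
- bar_pivot (a point): The bar's pivot axis, at the bar's mid-height, 110 mm above the bench.
- bar (a joint): Swing of the steel hold-down bar, rad: 0 = lying along the cradle's y axis over the tub; positive swings the free end to the cradle's -x side (robot's side). Range -0.12 to 1.0. Stiff: about 0.5 N m of dry friction (3 to 4 N at the knob); it stays where left. The bar and its eye plate lie 104 to 116 mm above the bench. The holes line up somewhere between -0.04 and +0.04.
- bar_end (a point): On the bar's centre line, 250 mm from the pivot, 110 mm above the bench. The aluminium eye plate here (56 mm across the bar, 28 mm along it, 12 mm thick) is clamped firmly to the bar; its upright hole, 14.5 mm across, lies up to 8 mm to either side of this point, square to the bar, differently each time: not measured.
- bar_knob (a point): Upright black round knob on the bar, 22 mm across, 48 mm high (116 to 164 mm above the bench), on the bar's centre line 150 mm from the pivot axis. This point is on its axis, 143 mm above the bench. Take it from above to swing the bar.
- pin: Loose steel pin, 12 mm across, about 90 g, upright. Origin: centre of its tip; z up along the pin. Shank 68 mm long, its last 3 mm tapered to 9.6 mm; then a collar 24 mm across, 68 to 73 mm above the tip; then a round grip 18 mm across, 73 to 109 mm above the tip. It starts hanging by its collar in the rack, tip 7 mm above the bench. If it meets the eye plate's solid part it stands unheld in the upper lug, tip 24 mm below the lug's top.
- rack: Grey plastic block 64 x 64 x 75 mm high, fixed, upright 14.5 mm bore through its middle; origin: centre of the underside.
- tub: white plastic tub with lid, 72 mm across, 85 mm high; loose, origin at its underside; to be left alone
- amber: amber glass bottle, red cap, 56 mm across, 120 mm high; loose, origin at its underside; to be left alone
- jar: small white jar, 52 mm across, 50 mm high; loose, origin at its underside; to be left alone
- mortar: white china mortar bowl, 120 mm across, 65 mm high; loose, origin at its underside; to be left alone
- pestle: white china pestle on a grey rest, 145 mm long, 32 mm high, lying along its y axis from the origin; loose, origin at its underside; to be left alone
- carton: cardboard carton 50 x 90 x 60 mm high; loose, origin at its underside; to be left alone

How it is judged:
By the outcome, as a careful person would: the job done as asked, in the order asked, and still so for the second after the job is handed in, with the robot touching nothing.
It also fails if it takes over 72 s, if anything falls off the work surface, if the arm or the gripper's body presses on something with over 40 N, if the wrist force passes 120 N, or if a joint passes its speed limit or range.

## Working session

There is one attempt and no reset: what is moved stays moved. The work goes in short steps, Python scripts to look and compute and a tool call to move; the robot and the scene stay as the last step left them, time stands still between calls to the robot, and variables do not carry over. Pictures are saved under pics/ and viewed, and the job is handed in when it is done.

Besides the shell and the picture viewer there is one more tool, called by a JSON object that holds its "api" and its "payload". jog_arm: Moves the arm, as the interface text tells. Shift numbers are shares of 0.04 m and turn numbers shares of 90 degrees, none past 1 either way. Its arguments: {"type":"object","properties":{"rows":{"type":"array"},"gripper":{"type":"number"},"force":{"type":"number"}},"required":["rows"]}

```bash
ls; mkdir -p pics; python3 - <<'E'
from workcell import arm, eyes
import cv2,pickle
s=arm.sense();print(s)
d={}
for n in("scene","side","wrist"):
    c=eyes.read_camera(n);d[n]=c
    cv2.imwrite(f"pics/{n}0.png",c["frame"][:,:,::-1])
    print(n,{k:v for k,v in c.items() if k!="frame"})
pickle.dump(d,open("c0.pkl","wb"))
E
```

```text
pics
{'time': 0.0, 'q': array([ 1.20429054,  0.31173976,  0.01396041,  1.51305872, -0.00436143,
        1.31922131, -0.02716678]), 'dq': array([-0.00013535, -0.00066949, -0.00022577, -0.00098562,  0.00085591,
        0.00032405,  0.00137898]), 'effort': array([ 1.42237445e-04, -3.79918671e+01,  1.45949498e-01, -2.30592996e+01,
        1.22354334e-02,  1.35394139e-02,  2.32250306e-05]), 'eef_pos': array([ 175.31333263, -520.57931023,  249.21257428]), 'tcp_rot': array([ 2.04607085,  0.33791298, -2.04713035]), 'force': array([-0.602968  ,  0.31114359, -0.2146904 ]), 'torque': array([ 0.02214937, -0.04112485, -0.03592   ]), 'opening': 1.0008502749590458}
scene {'fov_y': 53.242886929869144, 'cx': 258.6202491349331, 'cy': 193.87422585972527, 'extrinsics': array([[-2.35715881e-01,  9.71804733e-01, -5.79523459e-03,
         1.58189958e+02],
       [ 6.04213358e-01,  1.41879017e-01, -7.84089640e-01,
        -2.81010496e+02],
       [-7.61159800e-01, -1.88323938e-01, -6.20620538e-01,
         1.70439896e+03],
       [ 0.00000000e+00,  0.00000000e+00,  0.00000000e+00,
         1.00000000e+00]])
[... 192 characters left out ...]
  [-2.30931629e-01, -5.84733851e-01, -7.77661177e-01,
         2.37787122e+02],
       [ 2.96811020e-01,  7.18830438e-01, -6.28638227e-01,
         9.98169615e+02],
       [ 0.00000000e+00,  0.00000000e+00,  0.00000000e+00,
         1.00000000e+00]])}
wrist {'fov_y': 64.02398082783256, 'cx': 256.33844288170354, 'cy': 194.09599149949048, 'tool_from_camera': array([[ 1.19675167e-04, -3.03751956e-01,  9.52751140e-01,
        -1.23892448e+02],
       [ 9.99999971e-01,  2.36452119e-04, -5.02254662e-05,
         4.95674239e-01],
       [-2.10023942e-04,  9.52751118e-01,  3.03751976e-01,
        -7.78819993e+01],
       [ 0.00000000e+00,  0.00000000e+00,  0.00000000e+00,
         1.00000000e+00]])}
```

View pics/scene0.png

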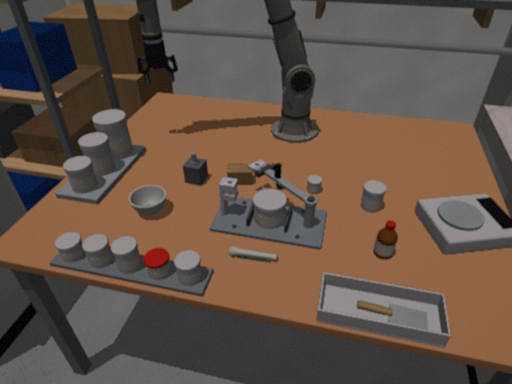

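View pics/side0.png

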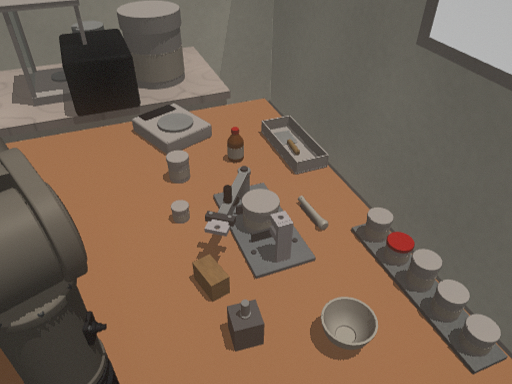

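View pics/wrist0.png

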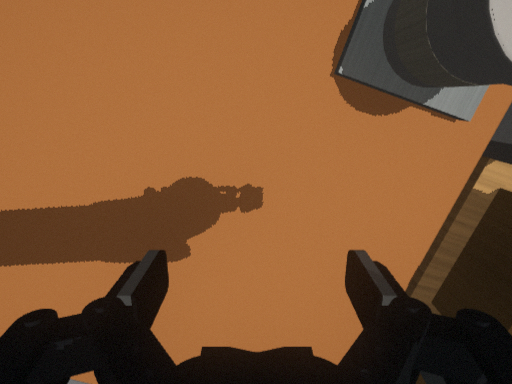

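```bash
python3 - <<'E'
import cv2
a=cv2.imread("pics/scene0.png")[140:250,170:340];cv2.imwrite("pics/sc_z.png",cv2.resize(a,None,fx=4.7,fy=4.7,interpolation=cv2.INTER_CUBIC))
a=cv2.imread("pics/side0.png")[150:360,180:350];cv2.imwrite("pics/si_z.png",cv2.resize(a,None,fx=2.85,fy=2.85,interpolation=cv2.INTER_CUBIC))
a=cv2.imread("pics/side0.png")[150:250,190:310];cv2.imwrite("pics/si_z2.png",cv2.resize(a,None,fx=6,fy=6,interpolation=cv2.INTER_CUBIC))
E
```

```text
(no output)
```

View pics/sc_z.png

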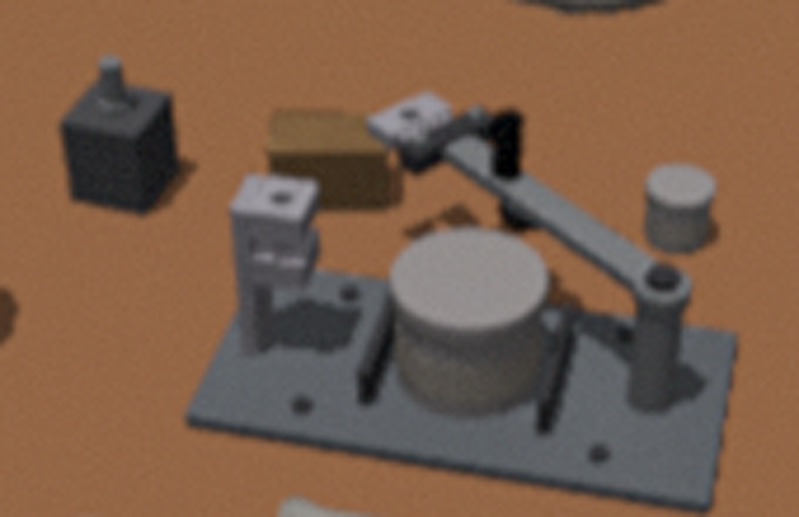

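View pics/si_z.png

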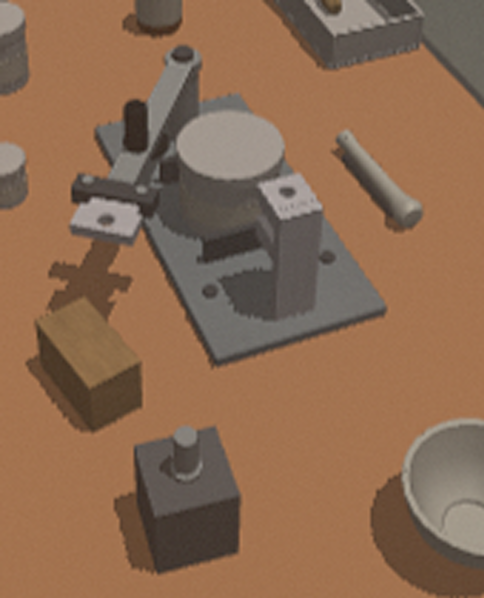

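View pics/si_z2.png

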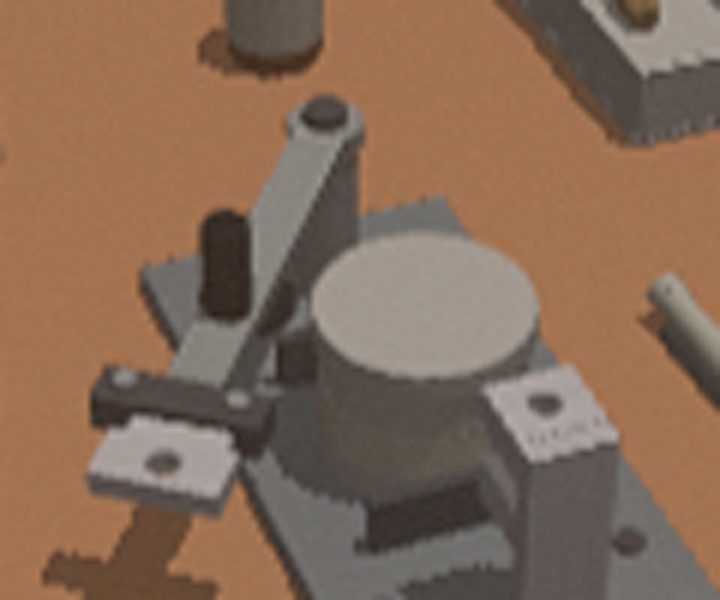

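```bash
cat > h.py <<'E'
import numpy as np,pickle,cv2
from scipy.spatial.transform import Rotation as R
def ray(c,u,v,T=None):
    f=192/np.tan(np.radians(c["fov_y"]/2))
    d=np.array([(u-c["cx"])/f,(v-c["cy"])/f,1.])
    if "extrinsics" in c: M=np.linalg.inv(c["extrinsics"])
    else: M=T@c["tool_from_camera"]
    d=M[:3,:3]@d; return M[:3,3],d/np.linalg.norm(d)
def plane(c,u,v,z,T=None):
    o,d=ray(c,u,v,T); return o+d*(z-o[2])/d[2]
def tri(rs):
    A=sum(np.eye(3)-np.outer(d,d) for o,d in rs); b=sum((np.eye(3)-np.outer(d,d))@o for o,d in rs)
    p=np.linalg.solve(A,b); return p,[np.linalg.norm((np.eye(3)-np.outer(d,d))@(p-o)) for o,d in rs]
def tool(s):
    T=np.eye(4);T[:3,:3]=R.from_rotvec(s["tcp_rot"]).as_matrix();T[:3,3]=s["eef_pos"];return T
E
python3 - <<'E'
from h import *
d=pickle.load(open("c0.pkl","rb"))
P={"fork":((230.0,182.1),(280.8,217.3),140),"eye":((257.2,164.5),(217.2,227),116),"knobtop":((278.1,165.1),(227.7,186.2),164),"pivot":((311,198.9),(244.2,168.6),118),"pintop":((193.4,153.4),(244.9,301.6),116)}
for k,(a,b,z) in P.items():
    p,e=tri([ray(d["scene"],*a),ray(d["side"],*b)])
    print(k,p.round(1),np.round(e,1),plane(d["scene"],*a,z).round(1),plane(d["side"],*b,z).round(1))
print(tool(dict(tcp_rot=[ 2.04607085,  0.33791298, -2.04713035],eef_pos=[0,0,0])).round(3))
E
```

```text
fork [ 612.6 -104.3  139.9] [1.1 1.1] [ 611.5 -103.7  140. ] [ 612.9 -105.7  140. ]
eye [465.1 -54.9 115.4] [0.9 0.9] [464.8 -54.3 116. ] [465.2 -56.7 116. ]
knobtop [523.7  28.  165.1] [0.1 0.1] [522.2  27.7 164. ] [524.2  29.4 164. ]
pivot [613.3 145.8 120.9] [0.8 0.8] [608.7 146.  118. ] [614.9 148.6 118. ]
pintop [ 448.4 -289.1  116.1] [0. 0.] [ 448.2 -289.2  116. ] [ 448.4 -289.1  116. ]
[[-0.001  0.319 -0.948  0.   ]
 [ 0.002 -0.948 -0.319  0.   ]
 [-1.    -0.002  0.     0.   ]
 [ 0.     0.     0.     1.   ]]
```

{"api": "jog_arm", "payload": {"rows": [{"y": -0.62,"z": -0.77},{"y": -0.62,"z": -0.77},{"y": -0.62,"z": -0.77},{"y": -0.62,"z": -0.77},{"y": -0.62,"z": -0.77},{"y": -0.62,"z": -0.77},{"y": -0.62,"z": -0.77},{"y": -0.62,"z": -0.77},{"y": -0.62,"z": -0.77},{"y": -0.62,"z": -0.77},{"y": -0.62,"z": -0.77},{"y": -0.62,"z": -0.77}]}}

```text
validation failed for argument at $.ro...
```

{"api": "jog_arm", "payload": {"rows": [{"x": 0,"y": -0.62,"z": -0.77,"rx": 0,"ry": 0,"rz": 0},{"x": 0,"y": -0.62,"z": -0.77,"rx": 0,"ry": 0,"rz": 0}]}}

```text
time: 0.32
eef_pos: [216.3, -455.2, 249.4]
tcp_rot: [2.048, 0.33, -2.051]
force: [0.3, -0.0, 0.9]
opening: 0.998
```

{"api": "jog_arm", "payload": {"rows": [{"x": 0,"y": -0.62,"z": -0.77,"rx": 0,"ry": 0,"rz": 0},{"x": 0,"y": -0.62,"z": -0.77,"rx": 0,"ry": 0,"rz": 0},{"x": 0,"y": -0.62,"z": -0.77,"rx": 0,"ry": 0,"rz": 0},{"x": 0,"y": -0.62,"z": -0.77,"rx": 0,"ry": 0,"rz": 0},{"x": 0,"y": -0.62,"z": -0.77,"rx": 0,"ry": 0,"rz": 0},{"x": 0,"y": -0.62,"z": -0.77,"rx": 0,"ry": 0,"rz": 0},{"x": 0,"y": -0.62,"z": -0.77,"rx": 0,"ry": 0,"rz": 0},{"x": 0,"y": -0.62,"z": -0.77,"rx": 0,"ry": 0,"rz": 0},{"x": 0,"y": -0.62,"z": -0.77,"rx": 0,"ry": 0,"rz": 0},{"x": 0,"y": -0.62,"z": -0.77,"rx": 0,"ry": 0,"rz": 0}]}}

```text
time: 1.15
eef_pos: [431.2, -119.5, 250.3]
tcp_rot: [2.046, 0.335, -2.046]
force: [0.2, -1.6, -0.5]
opening: 1.003
```

{"api": "jog_arm", "payload": {"rows": [{"x": 0,"y": 0,"z": 0,"rx": -0.076,"ry": 0,"rz": 0},{"x": 0,"y": 0,"z": 0,"rx": -0.076,"ry": 0,"rz": 0},{"x": 0,"y": 0,"z": 0,"rx": -0.076,"ry": 0,"rz": 0},{"x": 0,"y": 0,"z": 0,"rx": -0.076,"ry": 0,"rz": 0},{"x": 0,"y": 0,"z": 0,"rx": -0.076,"ry": 0,"rz": 0}]}}

```text
time: 1.57
eef_pos: [430.6, -121.0, 249.9]
tcp_rot: [1.664, 0.834, -1.666]
force: [-0.3, 0.7, -0.8]
opening: 1.002
```

```bash
cat >> h.py <<'E'
def cmd(s,target,yaw=None):
    T=tool(s); d=T[:3,:3].T@(np.array(target)-T[:3,3]); y=np.degrees(np.arctan2(T[1,1],T[0,1]))
    print("t",s["time"],"pos",T[:3,3].round(1),"yaw",y.round(1),"tilt",T[2,:].round(3),"shift/40:",(d/40).round(3), "rx/90:",None if yaw is None else round(-(yaw-y)/90,3),"F",s["force"].round(1),"open",round(s["opening"],3))
E
python3 - <<'E'
from h import *
from workcell import arm, eyes
s=arm.sense(); cmd(s,[523.7,28,200],-37.2)
c=eyes.read_camera("wrist");cv2.imwrite("pics/w1.png",c["frame"][:,:,::-1])
E
```

```text
t 1.5667 pos [ 430.6 -121.   249.9] yaw -36.8 tilt [-1.00000e+00 -1.00000e-03  0.00000e+00  2.49933e+02] shift/40: [ 1.247 -0.369 -4.379] rx/90: 0.004 F [-0.3  0.7 -0.8] open 1.002
```

{"api": "jog_arm", "payload": {"rows": [{"x": 0,"y": -0.074,"z": -0.876,"rx": 0,"ry": 0,"rz": 0},{"x": 0,"y": -0.074,"z": -0.876,"rx": 0,"ry": 0,"rz": 0},{"x": 0,"y": -0.074,"z": -0.876,"rx": 0,"ry": 0,"rz": 0},{"x": 0.2,"y": -0.074,"z": -0.876,"rx": 0,"ry": 0,"rz": 0},{"x": 0.4,"y": -0.074,"z": -0.876,"rx": 0,"ry": 0,"rz": 0},{"x": 0.6,"y": 0,"z": 0,"rx": 0,"ry": 0,"rz": 0}]}}

```text
time: 2.12
eef_pos: [528.9, 36.8, 203.9]
tcp_rot: [1.675, 0.838, -1.655]
force: [1.0, 1.7, -0.4]
opening: 0.999
```

```bash
python3 - <<'E'
from h import *
from workcell import arm, eyes
s=arm.sense(); cmd(s,[523.7,28,145],-37.2)
c=eyes.read_camera("wrist");cv2.imwrite("pics/w2.png",c["frame"][:,:,::-1])
E
```

```text
t 2.1167 pos [528.9  36.8 203.9] yaw -36.7 tilt [-1.00000e+00  2.00000e-03 -1.10000e-02  2.03908e+02] shift/40: [1.47  0.025 0.272] rx/90: 0.005 F [ 1.   1.7 -0.4] open 0.999
```

View pics/w2.png

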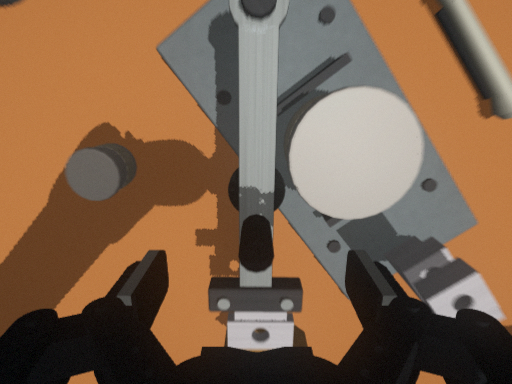

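{"api": "jog_arm", "payload": {"rows": [{"x": 0,"y": 0,"z": 0,"rx": 0,"ry": 0,"rz": 0},{"x": 0,"y": 0,"z": 0,"rx": 0,"ry": 0,"rz": 0}]}}

```text
time: 2.33
eef_pos: [524.7, 26.2, 202.3]
tcp_rot: [1.669, 0.827, -1.672]
force: [1.6, -1.7, -0.1]
opening: 0.999
```

```bash
python3 - <<'E'
from h import *
from workcell import arm, eyes
s=arm.sense(); cmd(s,[523.7,28,145],-37.2)
E
```

```text
t 2.3333 pos [524.7  26.2 202.3] yaw -37.3 tilt [-1.00000e+00 -0.00000e+00  1.00000e-03  2.02258e+02] shift/40: [ 1.431 -0.047 -0.022] rx/90: -0.001 F [ 1.6 -1.7 -0.1] open 0.999
```

Now down on the knob, closing gently.

{"api": "jog_arm", "payload": {"rows": [{"x": 0.4,"y": -0.02,"z": -0.02,"rx": 0,"ry": 0,"rz": 0},{"x": 0.4,"y": 0,"z": 0,"rx": 0,"ry": 0,"rz": 0},{"x": 0.4,"y": 0,"z": 0,"rx": 0,"ry": 0,"rz": 0},{"x": 0.2,"y": 0,"z": 0,"rx": 0,"ry": 0,"rz": 0},{"x": 0,"y": 0,"z": 0,"rx": 0,"ry": 0,"rz": 0}]}}

```text
time: 2.75
eef_pos: [524.0, 26.7, 145.7]
tcp_rot: [1.669, 0.827, -1.673]
force: [-0.5, 0.2, 0.0]
opening: 1.001
```

{"api": "jog_arm", "payload": {"rows": [{"x": 0,"y": 0,"z": 0,"rx": 0,"ry": 0,"rz": 0},{"x": 0,"y": 0,"z": 0,"rx": 0,"ry": 0,"rz": 0},{"x": 0,"y": 0,"z": 0,"rx": 0,"ry": 0,"rz": 0},{"x": 0,"y": 0,"z": 0,"rx": 0,"ry": 0,"rz": 0},{"x": 0,"y": 0,"z": 0,"rx": 0,"ry": 0,"rz": 0},{"x": 0,"y": 0,"z": 0,"rx": 0,"ry": 0,"rz": 0},{"x": 0,"y": 0,"z": 0,"rx": 0,"ry": 0,"rz": 0},{"x": 0,"y": 0,"z": 0,"rx": 0,"ry": 0,"rz": 0},{"x": 0,"y": 0,"z": 0,"rx": 0,"ry": 0,"rz": 0}], "gripper": 1, "force": 30}}

```text
time: 3.5
eef_pos: [524.7, 28.8, 147.0]
tcp_rot: [1.669, 0.829, -1.669]
force: [-2.9, -0.0, 5.4]
opening: 0.246
```

```bash
python3 - <<'E'
from h import *
from workcell import arm, eyes
s=arm.sense(); cmd(s,[523.7,28,145],-37.2)
c=eyes.read_camera("wrist");cv2.imwrite("pics/w3.png",c["frame"][:,:,::-1])
E
```

```text
t 3.5 pos [524.7  28.8 147. ] yaw -37.2 tilt [ -1.    -0.    -0.   146.95] shift/40: [ 0.049 -0.007  0.031] rx/90: 0.0 F [-2.9 -0.   5.4] open 0.246
```

View pics/w3.png

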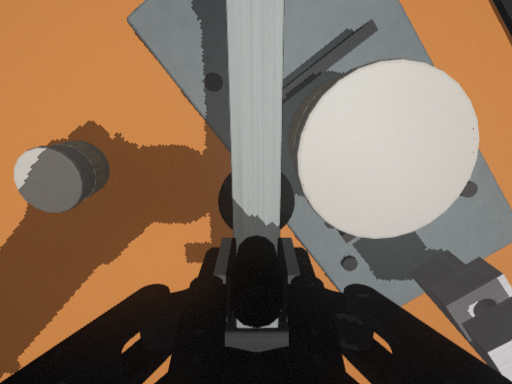

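{"api": "jog_arm", "payload": {"rows": [{"x": 0,"y": 0.198,"z": -0.005,"rx": -0.0336,"ry": 0,"rz": 0},{"x": 0,"y": 0.198,"z": -0.005,"rx": -0.0336,"ry": 0,"rz": 0},{"x": 0,"y": 0.198,"z": -0.005,"rx": -0.0336,"ry": 0,"rz": 0},{"x": 0,"y": 0.198,"z": -0.005,"rx": -0.0336,"ry": 0,"rz": 0},{"x": 0,"y": 0.198,"z": -0.005,"rx": -0.0336,"ry": 0,"rz": 0},{"x": 0,"y": 0.198,"z": -0.005,"rx": -0.0336,"ry": 0,"rz": 0}]}}

```text
time: 4.05
eef_pos: [566.0, 7.3, 147.0]
tcp_rot: [1.447, 1.037, -1.448]
force: [-4.3, 1.1, 6.0]
opening: 0.248
```

{"api": "jog_arm", "payload": {"rows": [{"x": 0,"y": 0.198,"z": -0.005,"rx": -0.0336,"ry": 0,"rz": 0},{"x": 0,"y": 0.198,"z": -0.005,"rx": -0.0336,"ry": 0,"rz": 0},{"x": 0,"y": 0.198,"z": -0.005,"rx": -0.0336,"ry": 0,"rz": 0},{"x": 0,"y": 0.198,"z": -0.005,"rx": -0.0336,"ry": 0,"rz": 0},{"x": 0,"y": 0.198,"z": -0.005,"rx": -0.0336,"ry": 0,"rz": 0},{"x": 0,"y": 0,"z": 0,"rx": 0,"ry": 0,"rz": 0},{"x": 0,"y": 0,"z": 0,"rx": 0,"ry": 0,"rz": 0}]}}

```text
time: 4.63
eef_pos: [606.3, -0.1, 147.0]
tcp_rot: [1.261, 1.177, -1.255]
force: [1.6, 2.8, 4.3]
opening: 0.25
```

```bash
python3 - <<'E'
from h import *
from workcell import arm, eyes
s=arm.sense(); cmd(s,[611,-4.2,147],0)
d={}
for n in("wrist","side","scene"):
    c=eyes.read_camera(n);d[n]=c;cv2.imwrite(f"pics/{n}4.png",c["frame"][:,:,::-1])
pickle.dump(d,open("c4.pkl","wb"))
a=d["side"]["frame"][150:250,190:310,::-1];a=cv2.resize(a,None,fx=6,fy=6,interpolation=cv2.INTER_CUBIC)
cv2.imwrite("pics/side4z.png",a)
E
```

```text
t 4.6333 pos [ 6.063e+02 -1.000e-01  1.470e+02] yaw -3.8 tilt [-1.00000e+00  2.00000e-03 -2.00000e-03  1.47046e+02] shift/40: [0.001 0.124 0.095] rx/90: -0.042 F [1.6 2.8 4.3] open 0.25
```

View pics/wrist4.png

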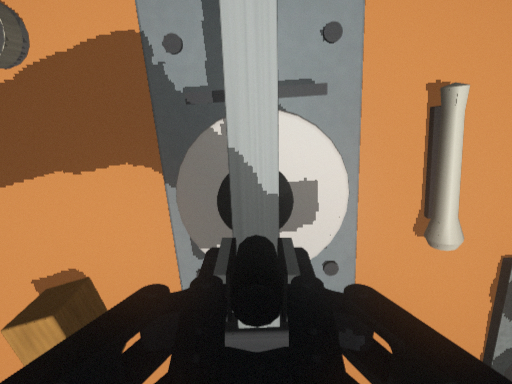

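View pics/side4z.png

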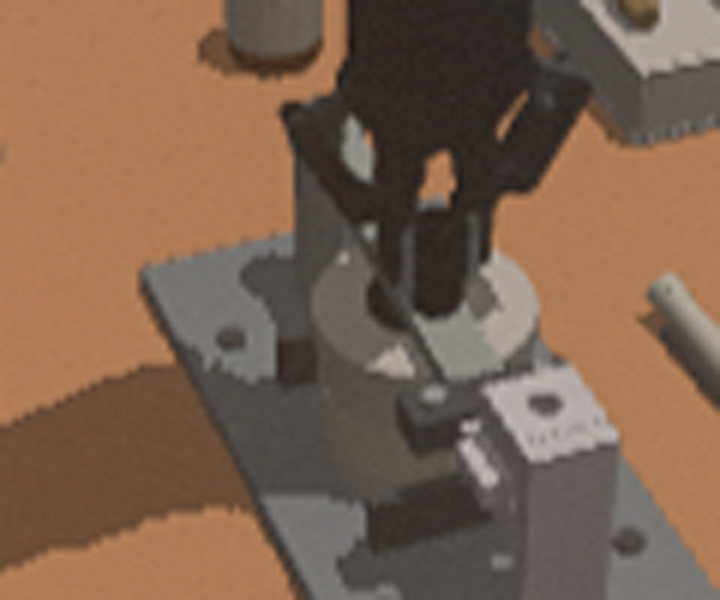

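{"api": "jog_arm", "payload": {"rows": [{"x": 0,"y": 0.06,"z": 0,"rx": -0.011,"ry": 0,"rz": 0},{"x": 0,"y": 0.06,"z": 0,"rx": -0.011,"ry": 0,"rz": 0},{"x": 0,"y": 0,"z": 0,"rx": 0,"ry": 0,"rz": 0},{"x": 0,"y": 0,"z": 0,"rx": 0,"ry": 0,"rz": 0}]}}

```text
time: 5.12
eef_pos: [609.8, -0.2, 147.0]
tcp_rot: [1.235, 1.195, -1.232]
force: [-0.8, 4.1, 5.3]
opening: 0.248
```

```bash
python3 - <<'E'
from h import *
from workcell import arm, eyes
s=arm.sense(); cmd(s,[611.1,-1,147],0)
c=eyes.read_camera("side")
a=c["frame"][190:260,250:320,::-1];a=cv2.resize(a,None,fx=8,fy=8,interpolation=cv2.INTER_CUBIC)
cv2.imwrite("pics/side5z.png",a)
E
```

```text
t 5.1167 pos [ 6.098e+02 -2.000e-01  1.470e+02] yaw -1.9 tilt [-1.00000e+00 -0.00000e+00 -2.00000e-03  1.47016e+02] shift/40: [0.    0.034 0.019] rx/90: -0.021 F [-0.8  4.1  5.3] open 0.248
```

View pics/side5z.png

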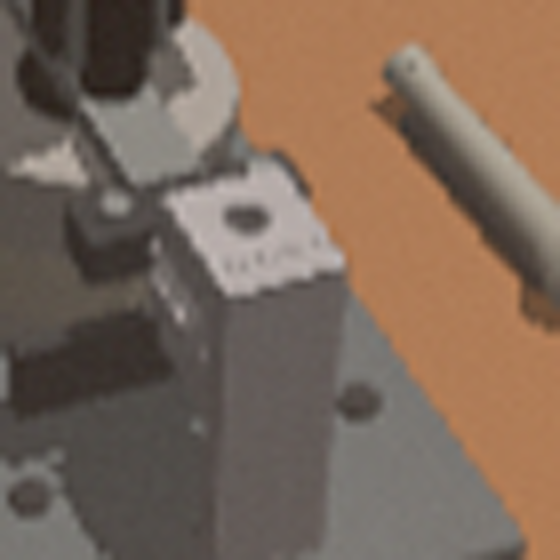

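{"api": "jog_arm", "payload": {"rows": [{"x": 0,"y": 0.034,"z": 0,"rx": 0,"ry": 0,"rz": 0},{"x": 0,"y": 0,"z": 0,"rx": 0,"ry": 0,"rz": 0},{"x": 0,"y": 0,"z": 0,"rx": 0,"ry": 0,"rz": 0}]}}

```text
time: 5.42
eef_pos: [610.4, -0.2, 147.0]
tcp_rot: [1.234, 1.196, -1.233]
force: [-3.0, 3.6, 6.8]
opening: 0.245
```

```bash
python3 - <<'E'
from h import *
from workcell import arm, eyes
s=arm.sense(); cmd(s,[611.1,-1,147],0)
E
```

```text
t 5.4167 pos [ 6.104e+02 -2.000e-01  1.470e+02] yaw -1.8 tilt [-1.00000e+00 -2.00000e-03 -2.00000e-03  1.47006e+02] shift/40: [0.    0.018 0.02 ] rx/90: -0.021 F [-3.   3.6  6.8] open 0.245
```

{"api": "jog_arm", "payload": {"rows": [{"x": 0,"y": 0.025,"z": 0,"rx": 0,"ry": 0,"rz": 0},{"x": 0,"y": 0,"z": 0,"rx": 0,"ry": 0,"rz": 0},{"x": 0,"y": 0,"z": 0,"rx": 0,"ry": 0,"rz": 0}]}}

```text
time: 5.67
eef_pos: [611.0, -0.2, 147.0]
tcp_rot: [1.233, 1.197, -1.233]
force: [-4.9, 3.3, 7.4]
opening: 0.248
```

{"api": "jog_arm", "payload": {"rows": [{"x": 0,"y": 0,"z": 0,"rx": 0,"ry": 0,"rz": 0},{"x": 0,"y": 0,"z": 0,"rx": 0,"ry": 0,"rz": 0},{"x": 0,"y": 0,"z": 0,"rx": 0,"ry": 0,"rz": 0},{"x": 0,"y": 0,"z": 0,"rx": 0,"ry": 0,"rz": 0},{"x": -0.5,"y": 0,"z": 0,"rx": 0,"ry": 0,"rz": 0},{"x": -0.9,"y": 0,"z": 0,"rx": 0,"ry": 0,"rz": 0},{"x": -0.9,"y": 0,"z": 0,"rx": 0,"ry": 0,"rz": 0},{"x": -0.9,"y": 0,"z": 0,"rx": 0,"ry": 0,"rz": 0},{"x": 0,"y": 0,"z": 0,"rx": 0,"ry": 0,"rz": 0},{"x": 0,"y": 0,"z": 0,"rx": 0,"ry": 0,"rz": 0}], "gripper": 0}}

```text
time: 6.5
eef_pos: [613.8, -2.3, 277.1]
tcp_rot: [1.237, 1.188, -1.23]
force: [-1.6, -0.2, -1.5]
opening: 0.997
```

```bash
python3 - <<'E'
from h import *
from workcell import arm, eyes
s=arm.sense(); cmd(s,[448.4,-289.1,240],0)
d={}
for n in("wrist","side","scene"):
    c=eyes.read_camera(n);d[n]=c;cv2.imwrite(f"pics/{n}6.png",c["frame"][:,:,::-1])
d["s"]=s
pickle.dump(d,open("c6.pkl","wb"))
E
```

```text
t 6.5 pos [613.8  -2.3 277.1] yaw -2.0 tilt [-1.00000e+00  6.00000e-03  0.00000e+00  2.77066e+02] shift/40: [ 0.904 -3.889  7.309] rx/90: -0.022 F [-1.6 -0.2 -1.5] open 0.997
```

View pics/wrist6.png

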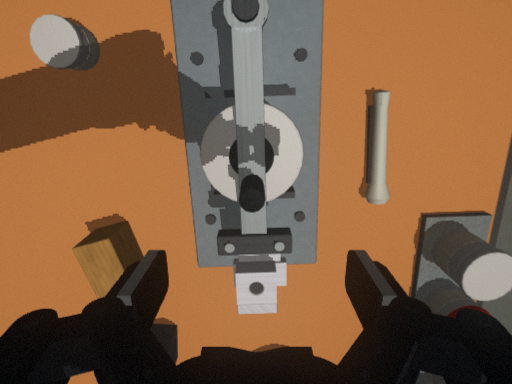

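```bash
python3 - <<'E'
import cv2
a=cv2.imread("pics/wrist6.png")
cv2.imwrite("pics/w6a.png",cv2.resize(a[215:325,190:330],None,fx=5,fy=5,interpolation=cv2.INTER_CUBIC))
a=cv2.imread("pics/wrist2.png") if 0 else cv2.imread("pics/w2.png")
cv2.imwrite("pics/w2a.png",cv2.resize(a[230:360,190:330],None,fx=4.5,fy=4.5,interpolation=cv2.INTER_CUBIC))
E
```

```text
(no output)
```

View pics/w6a.png

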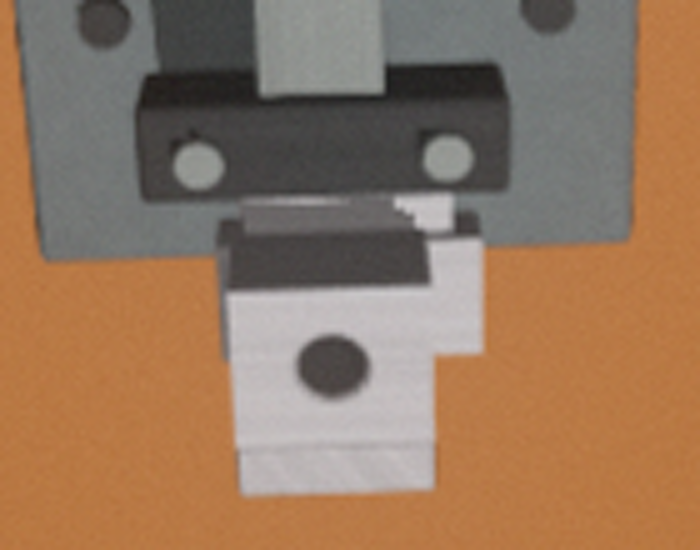

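View pics/w2a.png

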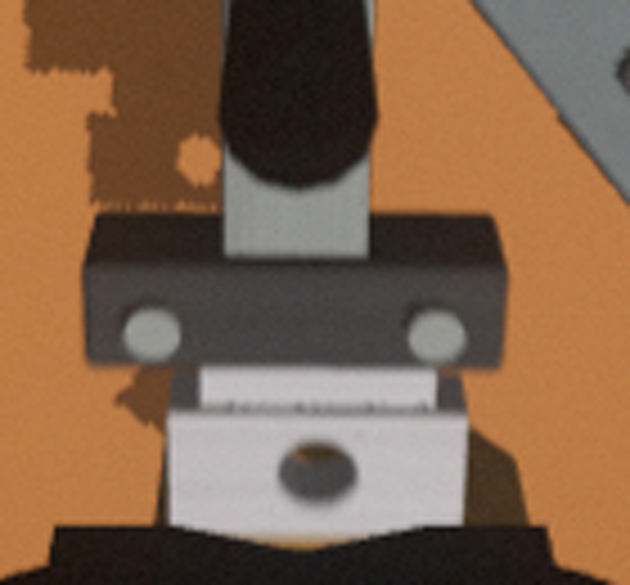

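```bash
python3 - <<'E'
from h import *
d=pickle.load(open("c6.pkl","rb"));c=d["wrist"];T=tool(d["s"])
f=lambda x,y:((x+.5)/5-.5+190,(y+.5)/5-.5+215)
for n,p,z in [("bore",f(333,365),140),("lugTL",f(228,291),140),("lugTR",f(432,287),140),("lugBL",f(239,447),140),("lugBR",f(434,442),140),
 ("plate outer R",f(484,353),116),("plate inner R",f(480,240),116),("plate left",f(219,250),116),("pivot",(245.5,7),118),("boltL",f(199,166),126),("boltR",f(447,158),126)]:
    print(n,plane(c,*p,z,T).round(1))
E
```

```text
bore [ 611.3 -105.   140. ]
lugTL [591.5 -87.5 140. ]
lugTR [631.1 -88.1 140. ]
lugBL [ 591.7 -123.4  140. ]
lugBR [ 630.9 -123.7  140. ]
plate outer R [ 643.4 -119.8  116. ]
plate inner R [642.7 -92.3 116. ]
plate left [587.9 -92.6 116. ]
pivot [611.3 144.  118. ]
boltL [586.  -67.7 126. ]
boltR [635.3 -67.7 126. ]
```

{"api": "jog_arm", "payload": {"rows": [{"x": 0,"y": 0,"z": 0.1,"rx": 0,"ry": 0,"rz": 0},{"x": 0.8,"y": 0,"z": 0,"rx": 0,"ry": 0,"rz": 0},{"x": 0.8,"y": 0,"z": 0,"rx": 0,"ry": 0,"rz": 0},{"x": 0.8,"y": 0,"z": 0,"rx": 0,"ry": 0,"rz": 0},{"x": 0.5,"y": 0,"z": 0,"rx": 0,"ry": 0,"rz": 0},{"x": 0.2,"y": 0,"z": 0,"rx": 0,"ry": 0,"rz": 0},{"x": 0,"y": 0,"z": 0,"rx": 0,"ry": 0,"rz": 0},{"x": 0,"y": 0,"z": 0,"rx": 0,"ry": 0,"rz": 0}]}}

```text
time: 7.32
eef_pos: [612.4, -6.4, 150.3]
tcp_rot: [1.234, 1.193, -1.234]
force: [0.8, 0.5, 0.4]
opening: 0.999
```

{"api": "jog_arm", "payload": {"rows": [{"x": 0,"y": 0,"z": 0,"rx": 0,"ry": 0,"rz": 0},{"x": 0,"y": 0,"z": 0,"rx": 0,"ry": 0,"rz": 0},{"x": 0,"y": 0,"z": 0,"rx": 0,"ry": 0,"rz": 0},{"x": 0,"y": 0,"z": 0,"rx": 0,"ry": 0,"rz": 0},{"x": 0,"y": 0,"z": 0,"rx": 0,"ry": 0,"rz": 0},{"x": 0,"y": 0,"z": 0,"rx": 0,"ry": 0,"rz": 0},{"x": 0,"y": 0,"z": 0,"rx": 0,"ry": 0,"rz": 0},{"x": 0,"y": 0,"z": 0,"rx": 0,"ry": 0,"rz": 0},{"x": 0,"y": 0,"z": 0,"rx": 0,"ry": 0,"rz": 0}], "gripper": 1, "force": 30}}

```text
time: 8.07
eef_pos: [612.1, -6.2, 151.0]
tcp_rot: [1.234, 1.193, -1.234]
force: [-3.0, 0.2, 5.1]
opening: 0.246
```

```bash
python3 - <<'E'
from h import *
from workcell import arm, eyes
s=arm.sense(); cmd(s,[608.85,-4,147],0)
E
```

```text
t 8.0667 pos [612.1  -6.2 151. ] yaw -1.9 tilt [ -1.     -0.      0.    150.964] shift/40: [ 0.099 -0.082 -0.052] rx/90: -0.022 F [-3.   0.2  5.1] open 0.246
```

{"api": "jog_arm", "payload": {"rows": [{"x": 0,"y": -0.05,"z": 0,"rx": 0,"ry": 0,"rz": 0},{"x": 0,"y": -0.04,"z": 0,"rx": 0,"ry": 0,"rz": 0},{"x": 0,"y": 0,"z": 0,"rx": 0,"ry": 0,"rz": 0},{"x": 0,"y": 0,"z": 0,"rx": 0,"ry": 0,"rz": 0}]}}

```text
time: 8.4
eef_pos: [610.3, -6.2, 151.0]
tcp_rot: [1.237, 1.19, -1.231]
force: [5.5, 0.5, 2.4]
opening: 0.249
```

{"api": "jog_arm", "payload": {"rows": [{"x": 0,"y": -0.038,"z": 0,"rx": 0,"ry": 0,"rz": 0},{"x": 0,"y": 0,"z": 0,"rx": 0,"ry": 0,"rz": 0},{"x": 0,"y": 0,"z": 0,"rx": 0,"ry": 0,"rz": 0}]}}

```text
time: 8.65
eef_pos: [608.4, -6.3, 151.0]
tcp_rot: [1.236, 1.19, -1.232]
force: [4.6, -0.5, 2.7]
opening: 0.25
```

{"api": "jog_arm", "payload": {"rows": [{"x": 0,"y": 0,"z": 0,"rx": 0,"ry": 0,"rz": 0},{"x": 0,"y": 0,"z": 0,"rx": 0,"ry": 0,"rz": 0},{"x": 0,"y": 0,"z": 0,"rx": 0,"ry": 0,"rz": 0},{"x": 0,"y": 0,"z": 0,"rx": 0,"ry": 0,"rz": 0},{"x": -0.5,"y": 0,"z": 0,"rx": 0,"ry": 0,"rz": 0},{"x": -0.9,"y": 0,"z": 0,"rx": 0,"ry": 0,"rz": 0},{"x": -0.9,"y": 0,"z": 0,"rx": 0,"ry": 0,"rz": 0},{"x": -0.9,"y": 0,"z": 0,"rx": 0,"ry": 0,"rz": 0},{"x": 0,"y": 0,"z": 0,"rx": 0,"ry": 0,"rz": 0},{"x": 0,"y": 0,"z": 0,"rx": 0,"ry": 0,"rz": 0},{"x": 0,"y": 0,"z": 0,"rx": 0,"ry": 0,"rz": 0}], "gripper": 0}}

```text
time: 9.57
eef_pos: [606.4, -6.0, 277.5]
tcp_rot: [1.233, 1.194, -1.235]
force: [0.4, -0.7, -0.7]
opening: 0.996
```

```bash
python3 - <<'E'
from h import *
from workcell import arm, eyes
s=arm.sense(); cmd(s,[448.4,-289.1,240],0)
d={}
for n in("wrist",):
    c=eyes.read_camera(n);d[n]=c;cv2.imwrite(f"pics/{n}7.png",c["frame"][:,:,::-1])
d["s"]=s
pickle.dump(d,open("c7.pkl","wb"))
a=cv2.imread("pics/wrist7.png")
cv2.imwrite("pics/w7a.png",cv2.resize(a[215:325,190:330],None,fx=5,fy=5,interpolation=cv2.INTER_CUBIC))
E
```

```text
t 9.5667 pos [606.4  -6.  277.5] yaw -1.9 tilt [-1.00000e+00 -2.00000e-03  0.00000e+00  2.77529e+02] shift/40: [ 0.948 -3.71   7.205] rx/90: -0.021 F [ 0.4 -0.7 -0.7] open 0.996
```

View pics/w7a.png

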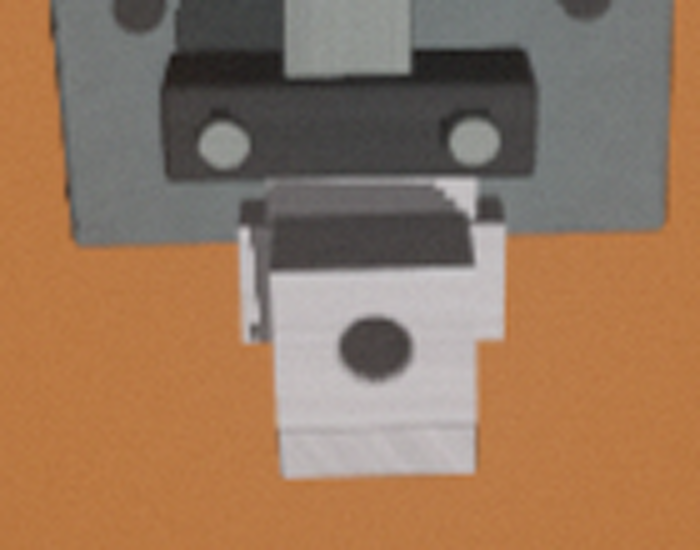

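```bash
python3 - <<'E'
from h import *
d=pickle.load(open("c7.pkl","rb"));c=d["wrist"];T=tool(d["s"])
f=lambda x,y:((x+.5)/5-.5+190,(y+.5)/5-.5+215)
for n,p,z in [("bore",f(375,348),140),("lugTL",f(271,269),140),("lugTR",f(474,265),140),("lugBL",f(280,428),140),("lugBR",f(475,424),140),
 ("plate outer R",f(503,340),116),("plate outer L",f(242,343),116),("plate inR",f(503,227),116),("plate inL",f(239,227),116),("boltL",f(223,145),126),("boltR",f(474,140),126)]:
    print(n,plane(c,*p,z,T).round(1))
E
```

```text
bore [ 611.3 -105.4  140. ]
lugTL [591.6 -87.1 140. ]
lugTR [630.9 -87.5 140. ]
lugBL [ 591.8 -123.4  140. ]
lugBR [ 630.9 -123.7  140. ]
plate outer R [ 639.  -120.5  116. ]
plate outer L [ 582.9 -119.5  116. ]
plate inR [639.  -93.2 116. ]
plate inL [583.7 -91.4 116. ]
boltL [582.4 -67.3 126. ]
boltR [632.2 -67.8 126. ]
```

{"api": "jog_arm", "payload": {"rows": [{"x": 0,"y": -0.412,"z": 0.8,"rx": 0,"ry": 0,"rz": 0},{"x": 0,"y": -0.412,"z": 0.8,"rx": 0,"ry": 0,"rz": 0},{"x": 0,"y": -0.412,"z": 0.8,"rx": 0,"ry": 0,"rz": 0},{"x": 0,"y": -0.412,"z": 0.8,"rx": 0,"ry": 0,"rz": 0},{"x": 0.1,"y": -0.412,"z": 0.8,"rx": 0,"ry": 0,"rz": 0},{"x": 0.2,"y": -0.412,"z": 0.8,"rx": 0,"ry": 0,"rz": 0},{"x": 0.4,"y": -0.412,"z": 0.8,"rx": 0,"ry": 0,"rz": 0},{"x": 0.5,"y": -0.412,"z": 0.8,"rx": 0,"ry": 0,"rz": 0},{"x": 0.5,"y": -0.412,"z": 0.8,"rx": 0,"ry": 0,"rz": 0},{"x": 0.5,"y": 0,"z": 0,"rx": 0,"ry": 0,"rz": 0},{"x": 0,"y": 0,"z": 0,"rx": 0,"ry": 0,"rz": 0},{"x": 0,"y": 0,"z": 0,"rx": 0,"ry": 0,"rz": 0}]}}

```text
time: 10.62
eef_pos: [447.3, -287.9, 187.9]
tcp_rot: [1.235, 1.199, -1.236]
force: [0.6, 0.8, 0.8]
opening: 0.999
```

{"api": "jog_arm", "payload": {"rows": [{"x": 0,"y": 0,"z": 0,"rx": 0,"ry": 0,"rz": 0},{"x": 0,"y": 0,"z": 0,"rx": 0,"ry": 0,"rz": 0}]}}

```text
time: 10.78
eef_pos: [450.8, -287.4, 191.4]
tcp_rot: [1.233, 1.193, -1.23]
force: [0.8, -0.7, 0.1]
opening: 0.996
```

```bash
python3 - <<'E'
from h import *
from workcell import arm, eyes
s=arm.sense(); cmd(s,[448.4,-289.1,103],-1)
d={}
for n in("wrist",):
    c=eyes.read_camera(n);d[n]=c;cv2.imwrite(f"pics/{n}8.png",c["frame"][:,:,::-1])
d["s"]=s
pickle.dump(d,open("c8.pkl","wb"))
E
```

```text
t 10.7833 pos [ 450.8 -287.4  191.4] yaw -1.8 tilt [-1.00000e+00  2.00000e-03  0.00000e+00  1.91418e+02] shift/40: [ 2.21  -0.062  0.044] rx/90: -0.008 F [ 0.8 -0.7  0.1] open 0.996
```

View pics/wrist8.png

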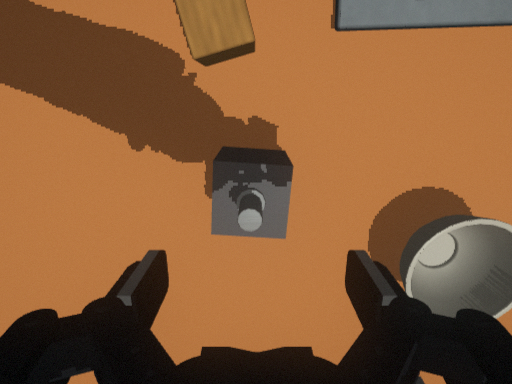

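```bash
python3 - <<'E'
from h import *
d=pickle.load(open("c8.pkl","rb"));c=d["wrist"];s=d["s"]
a=c["frame"][180:250,200:310,::-1]
cv2.imwrite("pics/w8a.png",cv2.resize(a,None,fx=6,fy=6,interpolation=cv2.INTER_CUBIC))
g=c["frame"][190:240,225:280].mean(2)
for r in range(14,44,2): print(r+190,g[r].astype(int)[8:45])
p=plane(c,250.3,219,116,tool(s));print(p);cmd(s,[p[0],p[1],103],-1)
E
```

```text
204 [ 93  95  89  73  74  75  61  47  48  49  49  47  50  50  50  51  50  51
  50  48  52  50  50  49  51  52  52  58  78 147 146 135  85  95  95  94
  92]
206 [ 92  90  93  90  79  72  56  50  48  48  49  50  51  51  52  50  51  51
  51  53  53  52  55  50  52  56  58  52  78 142 144 120  90  93  93  95
  94]
208 [ 94  91  92  90  77  86  52  51  52  49  50  51  51  59  78  91  85  74
  69  65  58  55  53  53  54  55  54  54  70 127 138  96  98  93  96  95
  93]
210 [ 92  93  87  92  93  92  49  48  51  65 101 117 123 147 149 151 150 149
 147 150 150 148 122  88  55  54  55  55  67 102 101  94  93  96  97  95
  96]
212 [ 92  91  91  89  88  69  50  70 116 138 144 146 146 145 149 148 149 153
 150 154 151 155 154 151 138 114  81  59  62  80  96  94  93  96  93  96
  98]
214 [ 92  93  92  90  89  64  92 136 145 145 147 145 146 145 146 148 148 150
 152 151 154 150 154 153 154 155 141  87  57  79  94  94  95  95  96  95
  92]
216 [ 88  90  94  92  91  99 138 141 145 141 141 143 143 145 145 145 146 146
 146 148 149 151 148 149 151 151 149 137  87  75  93  93  97  93  96  95
  94]
218 [ 91
[... 727 characters left out ...]
26  91  93  94  96  93  92  94  94  93
  97]
228 [ 95  91  93  91  94  90  92  95 108 123 135 142 137 144 143 139 142 140
 143 142 143 143 143 142 128 104  93  94  94  95  95  94  95  94  94  96
  95]
230 [ 91  93  91  92  93  89  91  91  92  94  94 109 121 123 126 126 129 129
 137 126 126 118 105  94  89  93  95  93  92  92  95  93  92  92  94  96
  94]
232 [91 93 91 90 92 92 96 91 91 89 93 90 92 91 91 92 89 95 95 92 95 93 95 94
 95 92 95 94 91 91 92 92 94 96 94 94 94]
[ 446.90945132 -291.78142312  116.        ]
t 10.7833 pos [ 450.8 -287.4  191.4] yaw -1.8 tilt [-1.00000e+00  2.00000e-03  0.00000e+00  1.91418e+02] shift/40: [ 2.21  -0.098  0.112] rx/90: -0.008 F [ 0.8 -0.7  0.1] open 0.996
```

View pics/w8a.png

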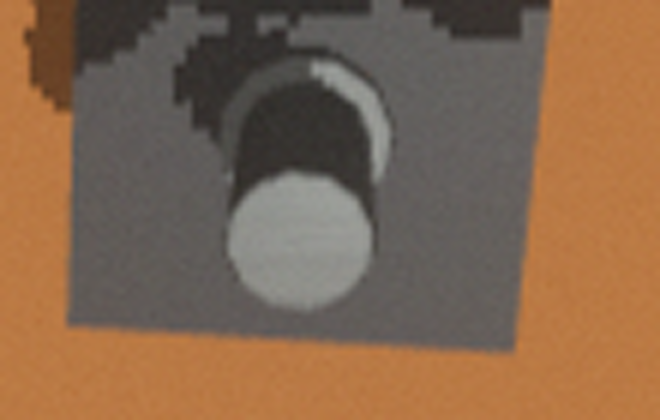

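{"api": "jog_arm", "payload": {"rows": [{"x": 0.5,"y": -0.1,"z": 0.11,"rx": 0,"ry": 0,"rz": 0},{"x": 0,"y": 0,"z": 0,"rx": 0,"ry": 0,"rz": 0},{"x": 0,"y": 0,"z": 0,"rx": 0,"ry": 0,"rz": 0},{"x": 0,"y": 0,"z": 0,"rx": 0,"ry": 0,"rz": 0}]}}

```text
time: 11.17
eef_pos: [445.8, -292.7, 171.2]
tcp_rot: [1.234, 1.192, -1.233]
force: [-0.2, 0.4, 0.1]
opening: 1.001
```

```bash
python3 - <<'E'
from h import *
from workcell import arm, eyes
s=arm.sense(); cmd(s,[446.5,-292,103],-1)
E
```

```text
t 11.1667 pos [ 445.8 -292.7  171.2] yaw -1.9 tilt [-1.0000e+00  1.0000e-03  0.0000e+00  1.7122e+02] shift/40: [ 1.706  0.016 -0.02 ] rx/90: -0.01 F [-0.2  0.4  0.1] open 1.001
```

{"api": "jog_arm", "payload": {"rows": [{"x": 0.5,"y": 0.016,"z": -0.02,"rx": 0,"ry": 0,"rz": 0},{"x": 0.5,"y": 0,"z": 0,"rx": 0,"ry": 0,"rz": 0},{"x": 0.4,"y": 0,"z": 0,"rx": 0,"ry": 0,"rz": 0},{"x": 0.3,"y": 0,"z": 0,"rx": 0,"ry": 0,"rz": 0},{"x": 0,"y": 0,"z": 0,"rx": 0,"ry": 0,"rz": 0},{"x": 0,"y": 0,"z": 0,"rx": 0,"ry": 0,"rz": 0},{"x": 0,"y": 0,"z": 0,"rx": 0,"ry": 0,"rz": 0}]}}

```text
time: 11.75
eef_pos: [446.9, -292.6, 103.8]
tcp_rot: [1.234, 1.191, -1.233]
force: [1.1, 0.2, 0.5]
opening: 1.003
```

{"api": "jog_arm", "payload": {"rows": [{"x": 0,"y": 0,"z": 0,"rx": 0,"ry": 0,"rz": 0},{"x": 0,"y": 0,"z": 0,"rx": 0,"ry": 0,"rz": 0},{"x": 0,"y": 0,"z": 0,"rx": 0,"ry": 0,"rz": 0},{"x": 0,"y": 0,"z": 0,"rx": 0,"ry": 0,"rz": 0},{"x": 0,"y": 0,"z": 0,"rx": 0,"ry": 0,"rz": 0},{"x": 0,"y": 0,"z": 0,"rx": 0,"ry": 0,"rz": 0},{"x": 0,"y": 0,"z": 0,"rx": 0,"ry": 0,"rz": 0},{"x": 0,"y": 0,"z": 0,"rx": 0,"ry": 0,"rz": 0},{"x": 0,"y": 0,"z": 0,"rx": 0,"ry": 0,"rz": 0},{"x": 0,"y": 0,"z": 0,"rx": 0,"ry": 0,"rz": 0}], "gripper": 1, "force": 30}}

```text
time: 12.58
eef_pos: [445.7, -292.4, 102.5]
tcp_rot: [1.234, 1.193, -1.234]
force: [-1.1, -0.2, 2.3]
opening: 0.201
```

```bash
python3 - <<'E'
from h import *
from workcell import arm, eyes
s=arm.sense(); cmd(s,[446.5,-292,103],-1);print(s["torque"])
c=eyes.read_camera("wrist");cv2.imwrite("pics/w9.png",c["frame"][:,:,::-1])
E
```

```text
t 12.5833 pos [ 445.7 -292.4  102.5] yaw -1.9 tilt [ -1.     0.     0.   102.51] shift/40: [-0.012  0.019 -0.012] rx/90: -0.01 F [-1.1 -0.2  2.3] open 0.201
[ 0.05195287  0.1176974  -0.04154768]
```

View pics/w9.png

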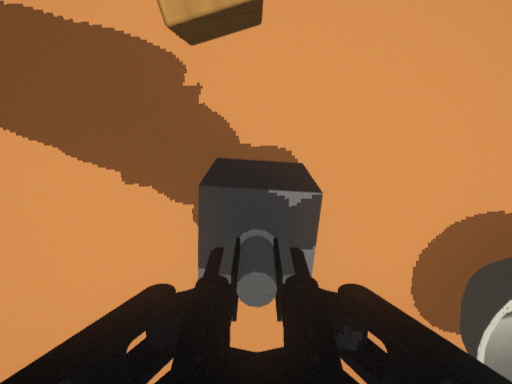

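```bash
python3 - <<'E'
from h import *
from workcell import arm
c=pickle.load(open("c8.pkl","rb"))["wrist"]; s=arm.sense()
im=cv2.imread("pics/w9.png")[225:315,215:300];cv2.imwrite("pics/w9a.png",cv2.resize(im,None,fx=6,fy=6,interpolation=cv2.INTER_CUBIC))
for v in(286,288,290): print(plane(c,257.5,v,116,tool(s)).round(1))
E
```

```text
[ 446.7 -290.6  116. ]
[ 446.7 -291.6  116. ]
[ 446.6 -292.6  116. ]
```

View pics/w9a.png

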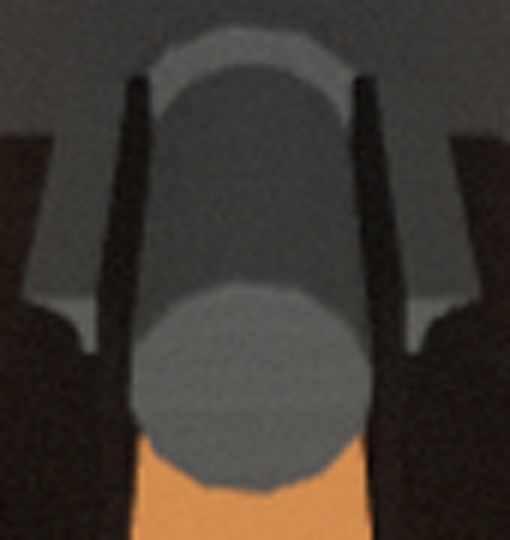

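{"api": "jog_arm", "payload": {"rows": [{"x": -0.3,"y": 0,"z": 0,"rx": 0,"ry": 0,"rz": 0},{"x": -0.5,"y": 0,"z": 0,"rx": 0,"ry": 0,"rz": 0},{"x": -0.6,"y": 0,"z": 0,"rx": 0,"ry": 0,"rz": 0},{"x": -0.6,"y": 0,"z": 0,"rx": 0,"ry": 0,"rz": 0},{"x": -0.6,"y": 0,"z": 0,"rx": 0,"ry": 0,"rz": 0},{"x": -0.6,"y": 0,"z": 0,"rx": 0,"ry": 0,"rz": 0},{"x": -0.5,"y": 0,"z": 0,"rx": 0,"ry": 0,"rz": 0},{"x": -0.3,"y": 0,"z": 0,"rx": 0,"ry": 0,"rz": 0},{"x": 0,"y": 0,"z": 0,"rx": 0,"ry": 0,"rz": 0}]}}

```text
time: 13.38
eef_pos: [447.1, -292.9, 265.0]
tcp_rot: [1.234, 1.187, -1.232]
force: [0.5, -0.8, -1.2]
opening: 0.202
```

```bash
python3 - <<'E'
from h import *
from workcell import arm, eyes
s=arm.sense(); cmd(s,[611.3,-105.3,262],-1)
c=eyes.read_camera("wrist");cv2.imwrite("pics/w10.png",c["frame"][:,:,::-1])
E
```

```text
t 13.3833 pos [ 447.1 -292.9  265. ] yaw -1.9 tilt [-1.00000e+00  5.00000e-03  3.00000e-03  2.64982e+02] shift/40: [ 0.079  3.942 -4.826] rx/90: -0.01 F [ 0.5 -0.8 -1.2] open 0.202
```

View pics/w10.png

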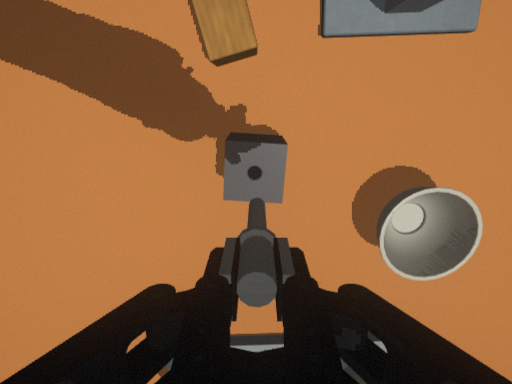

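{"api": "jog_arm", "payload": {"rows": [{"x": 0,"y": 0.25,"z": -0.3,"rx": 0,"ry": 0,"rz": 0},{"x": 0,"y": 0.491,"z": -0.604,"rx": 0,"ry": 0,"rz": 0},{"x": 0,"y": 0.491,"z": -0.604,"rx": 0,"ry": 0,"rz": 0},{"x": 0,"y": 0.491,"z": -0.604,"rx": 0,"ry": 0,"rz": 0},{"x": 0,"y": 0.491,"z": -0.604,"rx": 0,"ry": 0,"rz": 0},{"x": 0,"y": 0.491,"z": -0.604,"rx": 0,"ry": 0,"rz": 0},{"x": 0,"y": 0.491,"z": -0.604,"rx": 0,"ry": 0,"rz": 0},{"x": 0,"y": 0.491,"z": -0.604,"rx": 0,"ry": 0,"rz": 0},{"x": 0,"y": 0.25,"z": -0.3,"rx": 0,"ry": 0,"rz": 0},{"x": 0,"y": 0,"z": 0,"rx": 0,"ry": 0,"rz": 0},{"x": 0,"y": 0,"z": 0,"rx": 0,"ry": 0,"rz": 0},{"x": 0,"y": 0,"z": 0,"rx": 0,"ry": 0,"rz": 0}]}}

```text
time: 14.43
eef_pos: [608.5, -106.1, 260.6]
tcp_rot: [1.232, 1.194, -1.238]
force: [-0.8, 0.6, -0.3]
opening: 0.199
```

```bash
python3 - <<'E'
from h import *
from workcell import arm, eyes
s=arm.sense(); cmd(s,[610.7,-105.2,247],-1)
for n in("wrist","side"):
    c=eyes.read_camera(n);cv2.imwrite(f"pics/{n}11.png",c["frame"][:,:,::-1])
E
```

```text
t 14.4333 pos [ 608.5 -106.1  260.6] yaw -2.0 tilt [-1.00000e+00 -3.00000e-03  1.00000e-03  2.60617e+02] shift/40: [ 0.34   0.056 -0.025] rx/90: -0.011 F [-0.8  0.6 -0.3] open 0.199
```

View pics/wrist11.png

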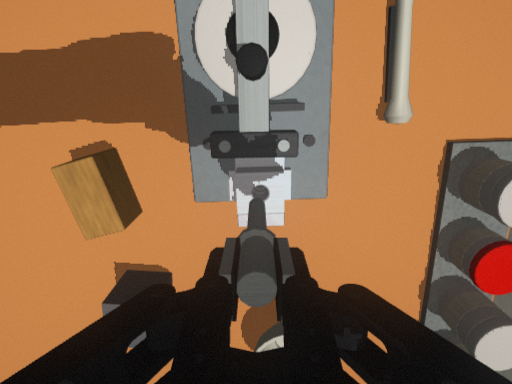

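{"api": "jog_arm", "payload": {"rows": [{"x": 0.25,"y": 0.055,"z": -0.02,"rx": 0,"ry": 0,"rz": 0},{"x": 0.25,"y": 0,"z": 0,"rx": 0,"ry": 0,"rz": 0},{"x": 0,"y": 0,"z": 0,"rx": 0,"ry": 0,"rz": 0},{"x": 0,"y": 0,"z": 0,"rx": 0,"ry": 0,"rz": 0},{"x": 0,"y": 0,"z": 0,"rx": 0,"ry": 0,"rz": 0}]}}

```text
time: 14.95
eef_pos: [611.6, -104.2, 242.0]
tcp_rot: [1.234, 1.193, -1.235]
force: [-0.8, -0.3, -0.4]
opening: 0.198
```

```bash
python3 - <<'E'
from h import *
from workcell import arm, eyes
s=arm.sense(); cmd(s,[610.7,-105.2,235],-1)
for n in("wrist","side","scene"):
    c=eyes.read_camera(n);cv2.imwrite(f"pics/{n}12.png",c["frame"][:,:,::-1])
    if n=="wrist": a=c["frame"][150:240,210:310,::-1]
    if n=="side": a=c["frame"][160:240,240:330,::-1]
    if n=="scene": a=c["frame"][145:205,200:270,::-1]
    cv2.imwrite(f"pics/{n}12a.png",cv2.resize(a,None,fx=6,fy=6,interpolation=cv2.INTER_CUBIC))
E
```

```text
t 14.95 pos [ 611.6 -104.2  242. ] yaw -2.0 tilt [-1.00000e+00 -1.00000e-03 -0.00000e+00  2.42004e+02] shift/40: [ 0.175 -0.021  0.026] rx/90: -0.011 F [-0.8 -0.3 -0.4] open 0.198
```

View pics/wrist12a.png

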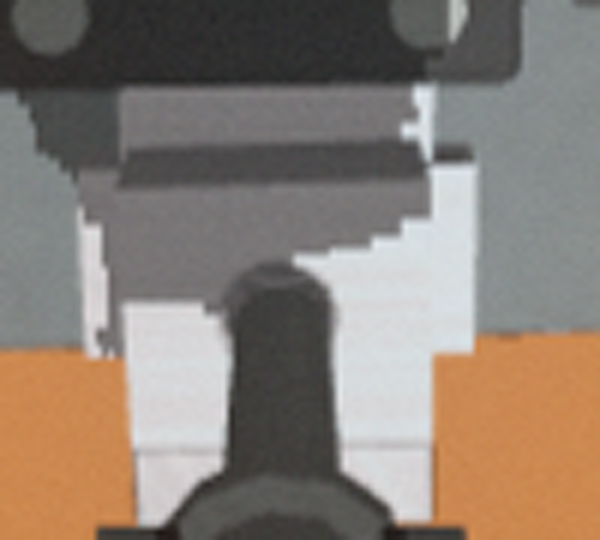

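View pics/side12a.png

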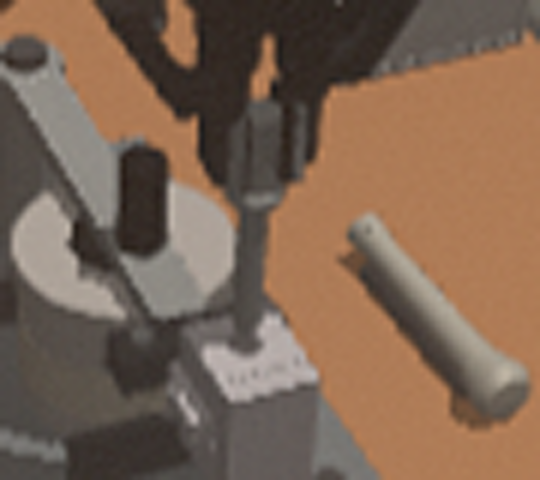

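View pics/scene12a.png

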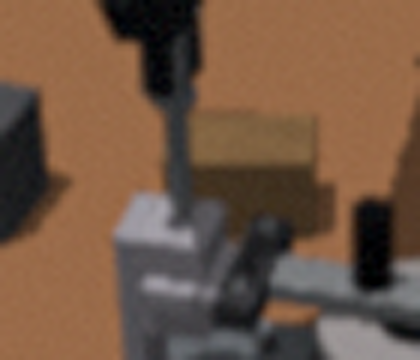

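```bash
python3 - <<'E'
from h import *
from workcell import arm, eyes
c=pickle.load(open("c8.pkl","rb"))["wrist"]; s=arm.sense(); T=tool(s)
f=lambda x,y:((x+.5)/6-.5+210,(y+.5)/6-.5+150)
for n,p,z in [("bore far edge",f(280,262),140),("boreL",f(226,306),140),("boreR",f(335,306),140),("lugBL",f(134,449),140),("lugBR",f(432,442),140),("lugTL",f(122,187),140),("lugTR",f(428,178),140),("tip far edge",f(277,274),146.5)]:
    print(n,plane(c,*p,z,T).round(1))
cmd(s,[610.7,-105.2,235],-1)
E
```

```text
bore far edge [612.6 -98.1 140. ]
boreL [ 605.4 -103.9  140. ]
boreR [ 619.5 -104.3  140. ]
lugBL [ 592.3 -123.6  140. ]
lugBR [ 632.  -123.9  140. ]
lugTL [592.8 -87.4 140. ]
lugTR [631.8 -87.6 140. ]
tip far edge [612.2 -97.6 146.5]
t 15.1 pos [ 612.1 -103.9  242.8] yaw -1.9 tilt [-1.00000e+00  1.00000e-03 -0.00000e+00  2.42779e+02] shift/40: [ 0.194 -0.033  0.034] rx/90: -0.01 F [ 0.   0.6 -0.7] open 0.199
```

{"api": "jog_arm", "payload": {"rows": [{"x": 0.05,"y": -0.005,"z": 0.033,"rx": 0,"ry": 0,"rz": 0},{"x": 0.1,"y": 0,"z": 0,"rx": 0,"ry": 0,"rz": 0},{"x": 0.1,"y": 0,"z": 0,"rx": 0,"ry": 0,"rz": 0},{"x": 0,"y": 0,"z": 0,"rx": 0,"ry": 0,"rz": 0},{"x": 0,"y": 0,"z": 0,"rx": 0,"ry": 0,"rz": 0}]}}

```text
time: 15.52
eef_pos: [611.2, -105.3, 231.7]
tcp_rot: [1.234, 1.194, -1.235]
force: [-0.4, 1.2, -0.7]
opening: 0.203
```

{"api": "jog_arm", "payload": {"rows": [{"x": 0.1,"y": 0,"z": 0,"rx": 0,"ry": 0,"rz": 0},{"x": 0.1,"y": 0,"z": 0,"rx": 0,"ry": 0,"rz": 0},{"x": 0.1,"y": 0,"z": 0,"rx": 0,"ry": 0,"rz": 0},{"x": 0,"y": 0,"z": 0,"rx": 0,"ry": 0,"rz": 0},{"x": 0,"y": 0,"z": 0,"rx": 0,"ry": 0,"rz": 0}]}}

```text
time: 15.93
eef_pos: [611.3, -105.3, 219.7]
tcp_rot: [1.234, 1.194, -1.235]
force: [0.2, -0.9, -0.9]
opening: 0.199
```

{"api": "jog_arm", "payload": {"rows": [{"x": 0.05,"y": 0,"z": 0,"rx": 0,"ry": 0,"rz": 0},{"x": 0.05,"y": 0,"z": 0,"rx": 0,"ry": 0,"rz": 0},{"x": 0,"y": 0,"z": 0,"rx": 0,"ry": 0,"rz": 0},{"x": 0,"y": 0,"z": 0,"rx": 0,"ry": 0,"rz": 0}]}}

```text
time: 16.27
eef_pos: [611.5, -105.3, 216.2]
tcp_rot: [1.234, 1.193, -1.234]
force: [0.4, -0.5, -1.1]
opening: 0.203
```

```bash
python3 - <<'E'
from h import *
from workcell import arm, eyes
s=arm.sense(); cmd(s,[610.7,-105.2,206],-1); print(s["torque"])
E
```

```text
t 16.2667 pos [ 611.5 -105.3  216.2] yaw -1.9 tilt [ -1.     -0.     -0.    216.175] shift/40: [ 0.254 -0.02  -0.001] rx/90: -0.01 F [ 0.4 -0.5 -1.1] open 0.203
[-0.03247588 -0.03540547 -0.01912136]
```

{"api": "jog_arm", "payload": {"rows": [{"x": 0.04,"y": 0,"z": 0,"rx": 0,"ry": 0,"rz": 0},{"x": 0.04,"y": 0,"z": 0,"rx": 0,"ry": 0,"rz": 0},{"x": 0.04,"y": 0,"z": 0,"rx": 0,"ry": 0,"rz": 0},{"x": 0.04,"y": 0,"z": 0,"rx": 0,"ry": 0,"rz": 0},{"x": 0,"y": 0,"z": 0,"rx": 0,"ry": 0,"rz": 0},{"x": 0,"y": 0,"z": 0,"rx": 0,"ry": 0,"rz": 0}]}}

```text
time: 16.77
eef_pos: [611.4, -105.3, 209.7]
tcp_rot: [1.234, 1.193, -1.234]
force: [-0.4, 0.1, -0.1]
opening: 0.198
```

{"api": "jog_arm", "payload": {"rows": [{"x": 0.04,"y": 0,"z": 0,"rx": 0,"ry": 0,"rz": 0},{"x": 0.04,"y": 0,"z": 0,"rx": 0,"ry": 0,"rz": 0},{"x": 0.04,"y": 0,"z": 0,"rx": 0,"ry": 0,"rz": 0},{"x": 0.04,"y": 0,"z": 0,"rx": 0,"ry": 0,"rz": 0},{"x": 0,"y": 0,"z": 0,"rx": 0,"ry": 0,"rz": 0},{"x": 0,"y": 0,"z": 0,"rx": 0,"ry": 0,"rz": 0}]}}

```text
time: 17.27
eef_pos: [611.4, -105.3, 203.3]
tcp_rot: [1.234, 1.193, -1.234]
force: [-0.3, 0.1, -0.8]
opening: 0.201
```

{"api": "jog_arm", "payload": {"rows": [{"x": 0.05,"y": 0,"z": 0,"rx": 0,"ry": 0,"rz": 0},{"x": 0.05,"y": 0,"z": 0,"rx": 0,"ry": 0,"rz": 0},{"x": 0.05,"y": 0,"z": 0,"rx": 0,"ry": 0,"rz": 0},{"x": 0.05,"y": 0,"z": 0,"rx": 0,"ry": 0,"rz": 0},{"x": 0,"y": 0,"z": 0,"rx": 0,"ry": 0,"rz": 0},{"x": 0,"y": 0,"z": 0,"rx": 0,"ry": 0,"rz": 0}]}}

```text
time: 17.77
eef_pos: [611.4, -105.3, 195.2]
tcp_rot: [1.234, 1.193, -1.234]
force: [-0.0, 0.1, -1.1]
opening: 0.204
```

```bash
python3 - <<'E'
from h import *
from workcell import arm, eyes
s=arm.sense(); cmd(s,[610.7,-105.2,206],-1); print(s["torque"])
c=eyes.read_camera("side");a=c["frame"][160:240,240:330,::-1]
cv2.imwrite(f"pics/side13a.png",cv2.resize(a,None,fx=6,fy=6,interpolation=cv2.INTER_CUBIC))
E
```

```text
t 17.7667 pos [ 611.4 -105.3  195.2] yaw -1.9 tilt [-1.00000e+00 -1.00000e-03 -0.00000e+00  1.95217e+02] shift/40: [-0.27  -0.018 -0.001] rx/90: -0.01 F [-0.   0.1 -1.1] open 0.204
[-0.02426907 -0.02479403 -0.02223594]
```

View pics/side13a.png

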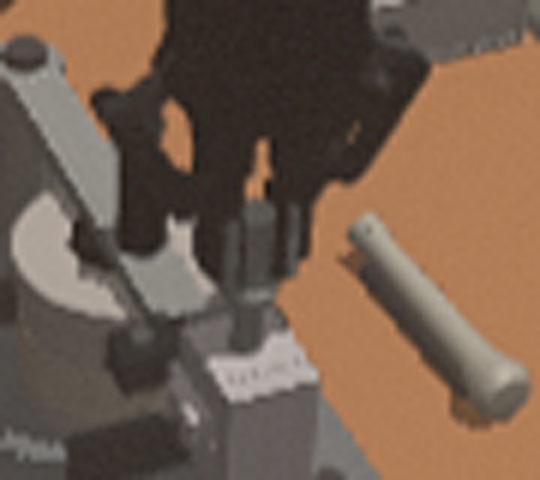

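{"api": "jog_arm", "payload": {"rows": [{"x": 0.06,"y": 0,"z": 0,"rx": 0,"ry": 0,"rz": 0},{"x": 0.06,"y": 0,"z": 0,"rx": 0,"ry": 0,"rz": 0},{"x": 0.06,"y": 0,"z": 0,"rx": 0,"ry": 0,"rz": 0},{"x": 0.06,"y": 0,"z": 0,"rx": 0,"ry": 0,"rz": 0},{"x": 0.06,"y": 0,"z": 0,"rx": 0,"ry": 0,"rz": 0},{"x": 0,"y": 0,"z": 0,"rx": 0,"ry": 0,"rz": 0}]}}

```text
time: 18.32
eef_pos: [611.1, -105.3, 182.7]
tcp_rot: [1.234, 1.194, -1.235]
force: [0.3, -0.9, -0.7]
opening: 0.204
```

{"api": "jog_arm", "payload": {"rows": [{"x": 0.06,"y": 0,"z": 0,"rx": 0,"ry": 0,"rz": 0},{"x": 0.06,"y": 0,"z": 0,"rx": 0,"ry": 0,"rz": 0},{"x": 0.06,"y": 0,"z": 0,"rx": 0,"ry": 0,"rz": 0},{"x": 0.06,"y": 0,"z": 0,"rx": 0,"ry": 0,"rz": 0},{"x": 0.06,"y": 0,"z": 0,"rx": 0,"ry": 0,"rz": 0},{"x": 0,"y": 0,"z": 0,"rx": 0,"ry": 0,"rz": 0},{"x": 0,"y": 0,"z": 0,"rx": 0,"ry": 0,"rz": 0}]}}

```text
time: 18.9
eef_pos: [611.4, -105.2, 171.2]
tcp_rot: [1.234, 1.193, -1.234]
force: [-0.8, -0.4, -0.7]
opening: 0.2
```

{"api": "jog_arm", "payload": {"rows": [{"x": 0.03,"y": 0,"z": 0,"rx": 0,"ry": 0,"rz": 0},{"x": 0.03,"y": 0,"z": 0,"rx": 0,"ry": 0,"rz": 0},{"x": 0,"y": 0,"z": 0,"rx": 0,"ry": 0,"rz": 0},{"x": 0,"y": 0,"z": 0,"rx": 0,"ry": 0,"rz": 0}]}}

```text
time: 19.23
eef_pos: [611.5, -105.3, 169.0]
tcp_rot: [1.234, 1.193, -1.234]
force: [-0.1, 0.8, -0.7]
opening: 0.199
```

{"api": "jog_arm", "payload": {"rows": [{"x": 0,"y": 0,"z": 0,"rx": 0,"ry": 0,"rz": 0},{"x": 0,"y": 0,"z": 0,"rx": 0,"ry": 0,"rz": 0},{"x": 0,"y": 0,"z": 0,"rx": 0,"ry": 0,"rz": 0},{"x": 0,"y": 0,"z": 0,"rx": 0,"ry": 0,"rz": 0},{"x": 0,"y": 0,"z": 0,"rx": 0,"ry": 0,"rz": 0},{"x": 0,"y": 0,"z": 0,"rx": 0,"ry": 0,"rz": 0},{"x": -0.4,"y": 0,"z": 0,"rx": 0,"ry": 0,"rz": 0},{"x": -0.8,"y": 0,"z": 0,"rx": 0,"ry": 0,"rz": 0},{"x": -0.8,"y": 0,"z": 0,"rx": 0,"ry": 0,"rz": 0},{"x": -0.8,"y": 0,"z": 0,"rx": 0,"ry": 0,"rz": 0},{"x": 0,"y": 0,"z": 0,"rx": 0,"ry": 0,"rz": 0},{"x": 0,"y": 0,"z": 0,"rx": 0,"ry": 0,"rz": 0}], "gripper": 0}}

```text
time: 20.23
eef_pos: [612.9, -104.9, 283.9]
tcp_rot: [1.236, 1.188, -1.23]
force: [-0.3, -0.4, -1.3]
opening: 0.996
```

```bash
python3 - <<'E'
from h import *
from workcell import arm, eyes
s=arm.sense(); cmd(s,[610.7,-105.2,206],-1)
d={}
for n in("wrist","side","scene"):
    c=eyes.read_camera(n);d[n]=c;cv2.imwrite(f"pics/{n}14.png",c["frame"][:,:,::-1])
    if n=="side": a=c["frame"][160:260,220:340,::-1]
    if n=="scene": a=c["frame"][140:250,170:340,::-1]
    if n!="wrist": cv2.imwrite(f"pics/{n}14a.png",cv2.resize(a,None,fx=4.7,fy=4.7,interpolation=cv2.INTER_CUBIC))
E
```

```text
t 20.2333 pos [ 612.9 -104.9  283.9] yaw -1.9 tilt [-1.00000e+00  6.00000e-03  0.00000e+00  2.83911e+02] shift/40: [ 1.947 -0.067  0.009] rx/90: -0.01 F [-0.3 -0.4 -1.3] open 0.996
```

View pics/wrist14.png

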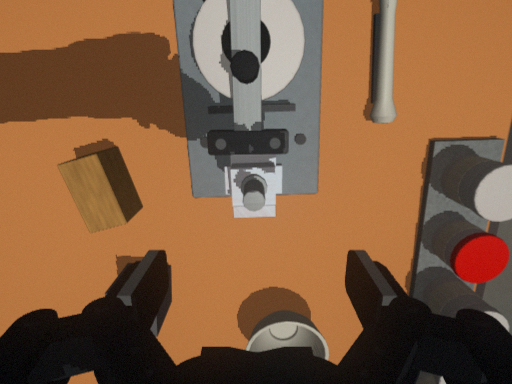

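View pics/side14a.png

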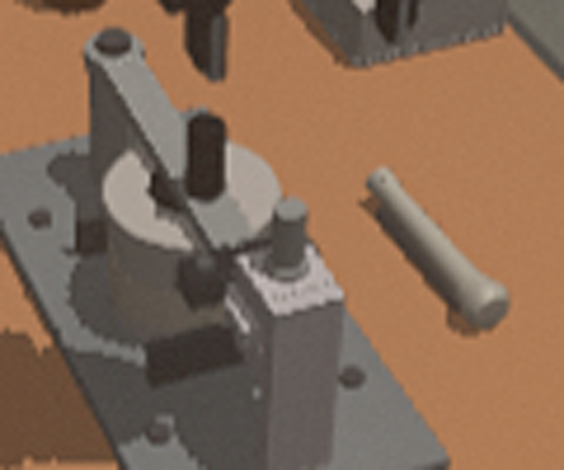

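View pics/scene14a.png

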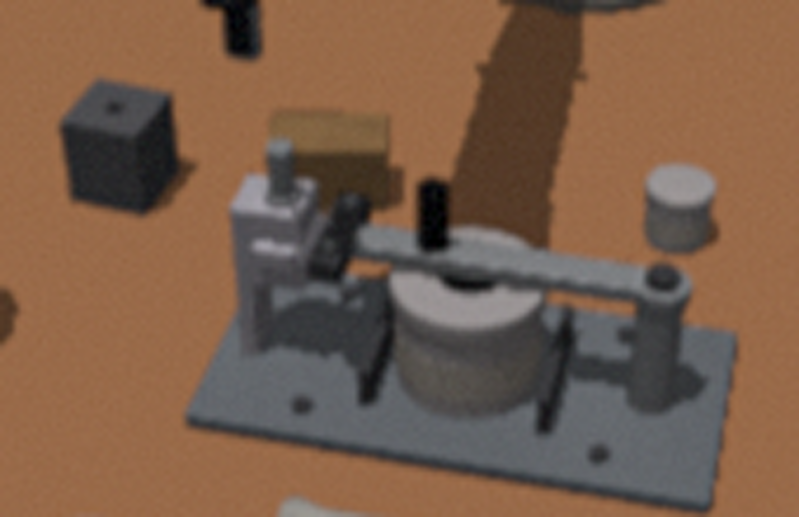

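```bash
python3 - <<'E'
from h import *
from workcell import arm, eyes
d=pickle.load(open("c0.pkl","rb"))
print(tri([ray(d["scene"],229.5,171.2),ray(d["side"],281.7,204.2)]))
s=arm.sense();print(s["time"],s["force"],s["eef_pos"]); print(arm.job_done())
E
```

```text
(array([ 613.09728411, -103.58231872,  180.84730496]), [np.float64(1.2202725465465443), np.float64(1.2202725465466604)])
20.3833 [-0.08749324 -0.43350769 -1.00701115] [ 610.74367557 -105.440418    279.51305367]
the job is handed in; nothing more can be done
None
```

The tub is locked in the cradle. The hold-down bar is over it, and the steel pin is through upper lug, eye and lower lug with its collar on the upper lug. The pin is released and the arm stands clear above it. I handed the job in at about 20.4 s.

- **Aligning the bar:** my first stop was about 4 mm too far at the eye, which I saw in the wrist camera. I took hold of the knob again and swung the bar back. The plate centre then measured 611.0 to 611.3 mm in x, against 611.3 mm for the bore.
- **Inserting the pin:** it went down in small steps with no measurable resistance. Force readings stayed within about 1.2 N, so no search or push was needed.
- **Final check:** triangulation from the scene and side cameras puts the top of the pin at z = 180.8 mm, and 181 mm means the collar is seated. All three views show the pin upright in the fork.
- **Other things on the bench:** the last pictures show nothing disturbed. I judged that by eye and did not re-measure them.
- **Disagreement:** the scene and side cameras differ from the wrist camera by 1 to 2 mm in x and y. I used the wrist camera for the alignment.

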